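# Draw the straightedge bar out of its case

### The arm

A 6-joint arm with a two-finger parallel gripper is mounted at the origin on the work surface. World frame = base frame: x ahead of the robot, y to its left, z up, the work surface at z = 0. Lengths are in m, angles in rad, forces in N, time in s.
With the tool pointing down it reaches from about 0.25 to 0.775 m from the base axis. Payload 4 kg.
Tool frame: the origin (TCP) lies at the very end of the fingers, on their centre line; the grasp point (between the pads) lies 19 mm behind it; z points along the fingers, y is the line along which they close (so a half turn about z gives the same grasp; the last joint's range is limited). The gripper opens to 94 mm and grips with 3 to 60 N. Pads are 16 mm wide; open, the fingers measure 119 mm over their backs; the gripper's body (75 mm by 177 mm) begins 78 mm behind the grasp point.
Start: joints at [1.12, 0.087, 1.371, -0, 1.684, -0.103], TCP at [0.187, 0.517, 0.206] pointing down, gripper open.
Joint ranges: [-3.1, 3.1], [-0.76, 2.03], [0.27, 2.55], [-1.08, 4.22], [0.17, 2.65], [-2.57, 2.57]. Speed limits (rad/s): [2.79, 2.79, 3.14, 3.14, 3.14, 3.14].

### API

Orientations are given as [roll, pitch, yaw] about the fixed x, y, z axes, in that order (R = Rz(yaw) Ry(pitch) Rx(roll)).
In Python, from bench import robot, vision gives the robot as it stands.
- The arm moves only by the shell command python3 -m crank 'ROWS'. ROWS is JSON, a list of rows, each a list of 3 entries, a list of its own where there are three numbers: the closure, from 0 (fully open) to 1 (shut), then the shift along the tool's x, y, z in m, then the turn, a rotation vector about the tool's x, y, z in degrees. A call has 1 to 8 rows; each row shifts and turns the commanded pose from where the row before left it, along the tool's axes as they then stand; what a row does not reach is not made up. A row lasts 1/10 s, in which the tool goes at most 50 mm and 8.59 degrees, less where a joint would pass 70% of its speed; a pose out of reach is approached as far as the arm can. A call with a gripper value outside its range is refused whole. The fingers move at their own pace and stop on an object; the grip force is fixed at half the most. Time passes only in rows, so rows that do not move let the fingers close. It gives the time, the measured TCP pose, the force, the opening and the grip force at its end, in the units of the state.
- robot.get_obs(): the state, without advancing time (a new reading comes with each control period).
- vision.snapshot(name): name is "side" or "top"; returns a dict with "color" (384x512x3 uint8, red, green, blue), "z_map" (384x512 float32, m along the optical axis (not along the pixel's ray), 0 where there is no reading), "fx", "fy", "cx", "cy" (pixels), "R" (3x3) and "t" (3): a world point X has camera coordinates R X + t. Camera axes: x right, y down, z forward; pixel columns grow to the right and rows downward; lengths in m; the calibration is good to about 2 mm. A picture is of the moment at which its call begins.
- robot.close_job(): hands the job in; it is judged then, once.
The state is a dict: "time": time; "joint_positions": joint angles; "qvel": joint speeds; "joint_torque": joint torques, N m; "tool_pos": TCP position; "ee_rot": TCP orientation; "wrist_force": force on the tool from outside, world axes, zero at the start; "wrist_torque": the same for the moment, N m; "width": finger opening in m; "finger_force": force on a finger pad.
Only numpy, scipy, OpenCV 4.12 (cv2) and the standard library are available. Lean on these libraries where they do the work, as an engineer would, in place of code of your own. Each camera call takes 0.05 s, during which the arm holds its last target. There are 200 camera calls.

### The job

Lift the loose lid off the wooden bar case and lay it flat, right way up, on the middle of the cork mat, then let go of it. Then draw the red straightedge bar out through the opening, which is shorter than the bar, so tip its uncovered end up first and pull the other end out from under the fixed deck. Finish still gripping the bar in the air, roughly level, with all of it about 10 cm above the top of the case and touching nothing else; leave the other things on the bench where they are.

Things in the scene. Friction and masses are not known exactly. Their poses are not given: they have to be found in the camera images.
- case: Wooden case fixed to the bench, 266 (x) x 148 (y) x 68 mm high; origin at the centre of its underside, z up, +x along its length, away from the robot within 0.35 rad. Floor and walls 8 mm thick, wall tops 62 mm high; inside 250 x 132 mm. Two low rests (10 mm long in x, 60 mm wide, tops at 28 mm) stand inside at x = -28 and +95 mm
- case_mouth (a point): Centre of the case's open mouth, at x = +41 mm in the case and the height of the wall tops (62 mm). The mouth is 168 (x) x 132 (y) mm, closed at first by the loose lid. The rest of the case, its end nearer the robot (case x -133 to -43 mm), is roofed by a fixed dark deck, underside at 62 mm, top at 68 mm. Axes as the case's
- lid_grip (a point): Middle of the dark upright handle (70 x 14 x 28 mm high, long in x) of the loose light wood lid, 172 (x) x 146 (y) x 6 mm, about 0.16 kg, its x along the case's x, z up. The point lies 20 mm above the underside of the lid's plate; strips under the plate reach 6 mm further down (2 mm play inside the case), so set down the lid has this point 26 mm above what it stands on
- bar_center (a point): Centre of the red straightedge bar with brass ends, 230 (x) x 16 (y) x 14 mm (z), about 0.15 kg, centre of mass here. It starts level on the two rests in the case, this point 35 mm above the bench, x along the case's x to within 0.03 rad; 72 mm of it (about) lie under the deck. Nothing else is inside the case
- bar_near (a point): Centre of the bar's -x end face (the end under the deck)
- bar_far (a point): Centre of the bar's +x end face (the uncovered end)
- mat_top (a point): Centre of the top face of the cork mat, 240 (x) x 200 (y) x 3 mm, fixed on the bench; x along its length, z up
- dye_bottle: Bystander: black bottle with green cap, 52 mm across, 115 mm tall; origin at the centre of its underside
- dish: Bystander: flat glass dish, 100 mm across, 14 mm high; origin at the centre of its underside
- cap: Bystander: green screw cap, 38 mm across, 17 mm high; origin at the centre of its underside
- anvil_block: Bystander: grey block with black steel top, 65 x 100 x 77 mm; origin at the centre of its underside
- bone_folder: Bystander: white flat bone folder, 150 x 22 x 6 mm; origin at the centre of its underside
- brass_ring: Bystander: brass ring, 28 mm across, 6 mm high; origin at the centre of its underside
- brush: Bystander: hand brush lying flat, under 30 mm high; its origin is on its underside

How it is judged:
By the outcome, as a careful person would: the job done as asked, in the order asked, and still so for the second after the job is handed in, while the arm keeps its last pose, push and grip.
It also fails if it takes over 54 s, if anything falls off the work surface, if the arm or the gripper's body presses on something with over 40 N, if the wrist force passes 120 N, or if a joint passes its speed limit or range.

## Working session

There is one attempt and no reset: what is moved stays moved. The work goes in short steps, Python scripts to look and compute and a shell command to move; the robot and the scene stay as the last step left them, time stands still between calls to the robot, and variables do not carry over. Pictures are saved under pics/ and viewed, at most 10 in all, crops included, and the job is handed in when it is done.

```bash
ls; mkdir -p pics
python3 - <<'E'
from bench import robot, vision
import cv2,numpy as np
for n in("top","side"):
    s=vision.snapshot(n); cv2.imwrite(f"pics/{n}0.png",s["color"][:,:,::-1]); np.savez(f"{n}0.npz",**s)
    print(n,s["fx"],s["fy"],s["cx"],s["cy"],s["R"].round(3).tolist(),s["t"].round(3).tolist())
print(robot.get_obs())
E
```

```text
pics
top 444.69891613122826 444.69891613122826 264.12825354894034 194.63693839461675 [[0.004, -1.0, 0.017], [-0.995, -0.006, -0.096], [0.096, -0.017, -0.995]] [-0.016, 0.578, 1.322]
side 440.76769615121225 440.76769615121225 253.38656295642122 194.2162657247344 [[0.963, -0.27, -0.013], [-0.151, -0.497, -0.855], [0.224, 0.825, -0.519]] [-0.549, 0.157, 1.227]
{'time': 0.1, 'joint_positions': array([ 1.11990479e+00,  8.78862931e-02,  1.37205111e+00, -3.56922946e-05,
        1.68358858e+00, -1.03115522e-01]), 'qvel': array([-0.00140303, -0.00180527, -0.00384215, -0.00168745,  0.00075821,
        0.00025224]), 'joint_torque': array([ 2.14369466e-03, -3.41248584e+01, -3.03304517e+01,  7.18999933e-02,
        3.04026715e-02, -1.04260494e-04]), 'tool_pos': array([0.18726084, 0.51663566, 0.20444476]), 'ee_rot': array([-3.13966594e+00, -1.63718528e-04,  2.79381250e+00]), 'wrist_force': array([ 0.8835596 ,  0.69240751, -0.97701071]), 'wrist_torque': array([ 0.02189146, -0.0077321 ,  0.00108372]), 'finger_force': 0.0, 'width': 0.09373758200975994}
```

View pics/top0.png

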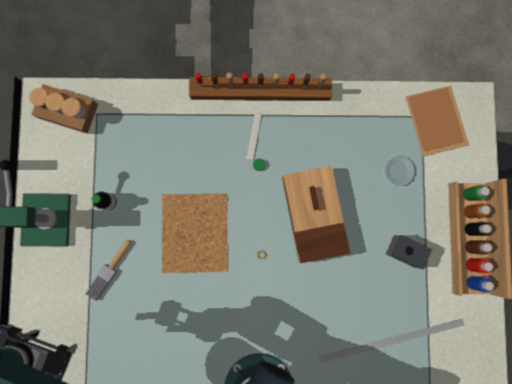

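View pics/side0.png

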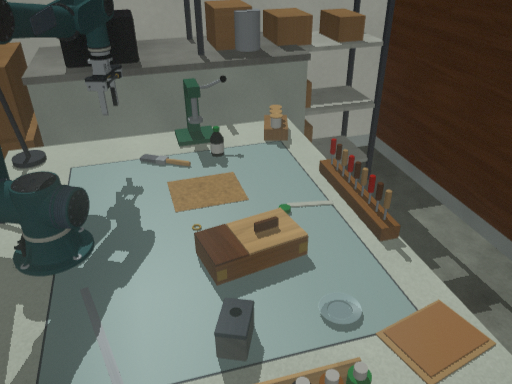

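The top view shows the mat centred near (195,233), the case around (316,213) with the lid handle at (317,198), the deck (dark) at (322,240), and the ring at (262,254). In the side view the handle is at (267,226) and the mat at (207,190).

```bash
cat > h.py <<'E'
import numpy as np,cv2
def ray(s,uv,z):
    uv=np.atleast_2d(uv).astype(float); d=np.c_[(uv[:,0]-s["cx"])/s["fx"],(uv[:,1]-s["cy"])/s["fy"],np.ones(len(uv))]@s["R"]
    c=-s["R"].T@s["t"]; return c+d*((z-c[2])/d[:,2])[:,None]
def cloud(s):
    v,u=np.indices(s["z_map"].shape); Z=s["z_map"]
    P=np.stack([(u-s["cx"])/s["fx"]*Z,(v-s["cy"])/s["fy"]*Z,Z],-1); return (P-s["t"])@s["R"]
def rect(s,m,z):
    "world minAreaRect of largest blob of mask m on the plane z: centre, long-axis angle, sides"
    c=max(cv2.findContours(m.astype(np.uint8),0,cv2.CHAIN_APPROX_NONE)[0],key=cv2.contourArea)[:,0]
    p=ray(s,c,z)[:,:2]; (ctr,wh,_)=r=cv2.minAreaRect((p*1000).astype(np.float32)); b=cv2.boxPoints(r)
    e=[b[1]-b[0],b[2]-b[1]]; e=max(e,key=np.linalg.norm); a=np.arctan2(e[1],e[0])
    return np.round(ctr,1),round(float((a+np.pi/2)%np.pi-np.pi/2),3),np.round(wh,1),m.sum()
E
python3 - <<'E'
from h import *
s=dict(np.load("top0.npz")); P=cloud(s); z=P[...,2]
hsv=cv2.cvtColor(s["color"],cv2.COLOR_RGB2HSV); V=hsv[...,2]
print("hsv lid,handle,deck,mat",[hsv[r,c].tolist() for r,c in((190,300),(198,317),(240,322),(233,195))])
def win(m,a,b,c,d):
    o=np.zeros_like(m);o[a:b,c:d]=m[a:b,c:d];return o
print("mat",rect(s,win((hsv[...,1]>90)&(V>80),185,285,150,240),.003))
w=lambda m:win(m,155,270,275,360)
print("case top",rect(s,w((z>.05)),.066))
lid=w((z>.05)&(V>120)); print("lid",rect(s,lid,.068))
print("handle z",rect(s,w(z>.082),.096)); 
print("handle dark",rect(s,win(V<90,180,215,305,330),.096))
print("z handle,lid,deck",z[198,317],z[190,300],z[240,322],z[233,195])
E
```

```text
hsv lid,handle,deck,mat [[15, 120, 164], [14, 129, 91], [9, 159, 77], [15, 130, 159]]
mat (array([462.9, 199.2]), 0.024, array([236.2, 197.4]), np.int64(4968))
case top (array([ 519.6, -166.6]), 0.196, array([265.3, 149.8]), np.int64(4528))
lid (array([ 564.1, -156.6]), 0.198, array([173.7, 148.2]), np.int64(2660))
handle z (array([ 564.3, -156.9]), 0.213, array([68.6, 15.1]), np.int64(171))
handle dark (array([ 563.3, -156.7]), 0.191, array([64.6, 14.2]), np.int64(113))
z handle,lid,deck 0.09337866116723605 0.06543195707792764 0.06939083062889288 0.0006288748396262292
```

```bash
cat >> h.py <<'E'
from scipy.spatial.transform import Rotation as Ro
def go(x,y,z,rpy=None):
    "delta to a world target: turn (deg, tool) first, then shift in the turned tool axes"
    from bench import robot
    o=robot.get_obs(); A=Ro.from_euler("xyz",o["ee_rot"]); B=Ro.from_euler("xyz",rpy) if rpy is not None else A
    print("t",o["time"],"pos",o["tool_pos"].round(4),"rpy",o["ee_rot"].round(3),"w",round(o["width"],4),"F",o["wrist_force"].round(1))
    print("turn deg",np.degrees((A.inv()*B).as_rotvec()).round(2),"then shift mm",(B.inv().apply(np.array([x,y,z])-o["tool_pos"])*1000).round(1))
E
python3 -m crank '[[0,[0,0,0],[0,0,-7.8]],[0,[0,0,0],[0,0,-7.8]],[0,[0,0,0],[0,0,-7.8]],[0,[0,0,0],[0,0,-7.8]],[0,[-0.0148,-0.0459,0],[0,0,0]],[0,[-0.0148,-0.0459,0],[0,0,0]],[0,[-0.0148,-0.0459,0],[0,0,0]],[0,[-0.0148,-0.0459,0],[0,0,0]]]'
python3 -m crank '[[0,[-0.0148,-0.0459,0],[0,0,0]],[0,[-0.0148,-0.0459,0],[0,0,0]],[0,[-0.0148,-0.0459,0],[0,0,0]],[0,[-0.0148,-0.0459,0],[0,0,0]],[0,[-0.0148,-0.0459,0],[0,0,0]],[0,[-0.0148,-0.0459,0],[0,0,0]],[0,[-0.0148,-0.0459,0],[0,0,0]],[0,[-0.0148,-0.0459,0],[0,0,0]]]'
python3 -m crank '[[0,[-0.0148,-0.0459,0],[0,0,0]],[0,[-0.0148,-0.0459,0],[0,0,0]],[0,[-0.0148,-0.0459,0],[0,0,0]],[0,[-0.0148,-0.0459,0],[0,0,0]],[0,[0,0,0],[0,0,0]],[0,[0,0,0],[0,0,0]]]'
python3 -c "from h import *
go(.564,-.157,.14,[np.pi,0,.197+np.pi])"
```

```text
time: 0.9
tool_pos: [0.2816, 0.3469, 0.2049]
ee_rot: [-3.141, -0.001, -2.944]
wrist_force: [1.3, -0.6, 0.5]
width: 0.0941
finger_force: 0.0
time: 1.7
tool_pos: [0.4696, 0.0097, 0.2051]
ee_rot: [3.141, -0.0, -2.945]
wrist_force: [0.7, 0.8, -1.0]
width: 0.0937
finger_force: 0.0
time: 2.3
tool_pos: [0.5629, -0.1575, 0.2039]
ee_rot: [3.139, -0.002, -2.947]
wrist_force: [0.2, 0.2, 0.4]
width: 0.0939
finger_force: 0.0
t 2.3 pos [ 0.5629 -0.1575  0.2039] rpy [ 3.139e+00 -2.000e-03 -2.947e+00] w 0.0939 F [0.2 0.2 0.4]
turn deg [ 0.12 -0.14 -0.12] then shift mm [-1.2  0.3 63.9]
```

```bash
python3 -m crank '[[0,[-0.001,0,0.04],[0,0,0]],[0,[0,0,0.04],[0,0,0]],[0,[0,0,0.03],[0,0,0]],[0,[0,0,0.02],[0,0,0]],[0,[0,0,0],[0,0,0]],[1,[0,0,0],[0,0,0]],[1,[0,0,0],[0,0,0]],[1,[0,0,0],[0,0,0]]]'
python3 -m crank '[[1,[0,0,0],[0,0,0]],[1,[0,0,0],[0,0,0]],[1,[0,0,0],[0,0,0]],[1,[0,0,0],[0,0,0]]]'
```

```text
time: 3.1
tool_pos: [0.5654, -0.1568, 0.0778]
ee_rot: [-3.14, 0.003, -2.944]
wrist_force: [-0.6, -0.1, -0.5]
width: 0.0733
finger_force: 0.0
time: 3.5
tool_pos: [0.5642, -0.1567, 0.0755]
ee_rot: [3.142, 0.0, -2.945]
wrist_force: [-0.2, 0.3, 0.3]
width: 0.0414
finger_force: 0.0
```

```bash
python3 -m crank '[[1,[0,0,0],[0,0,0]],[1,[0,0,0],[0,0,0]],[1,[0,0,0],[0,0,0]],[1,[0,0,0],[0,0,0]],[1,[0,0,0],[0,0,0]],[1,[0,0,0],[0,0,0]]]'
python3 -m crank '[[1,[0,0,-0.01],[0,0,0]],[1,[0,0,-0.02],[0,0,0]],[1,[0,0,-0.03],[0,0,0]],[1,[0,0,-0.03],[0,0,0]],[1,[0,0,-0.03],[0,0,0]],[1,[0,0,0],[0,0,0]],[1,[0,0,0],[0,0,0]]]'
python3 - <<'E'
from h import *
from bench import vision
s=vision.snapshot("top"); t=vision.snapshot("side"); np.savez("top1.npz",**s)
cv2.imwrite("pics/1.png",cv2.resize(np.hstack([s["color"][120:290,140:390],t["color"][120:290,140:390]])[:,:,::-1],(800,272)))
go(.463,.199,.2,[np.pi,0,.024+np.pi])
E
```

```text
time: 4.1
tool_pos: [0.5642, -0.1567, 0.0754]
ee_rot: [3.142, -0.0, -2.945]
wrist_force: [-0.8, 0.4, -0.6]
width: 0.0137
finger_force: 30.0
time: 4.8
tool_pos: [0.5644, -0.1567, 0.1958]
ee_rot: [-3.141, 0.001, -2.945]
wrist_force: [-0.9, -0.2, -1.8]
width: 0.014
finger_force: 30.0
t 4.9 pos [ 0.5632 -0.1562  0.1931] rpy [ 3.139e+00 -3.000e-03 -2.945e+00] w 0.0139 F [-0.7 -0.  -1.6]
turn deg [ 0.11 -0.2   9.9 ] then shift mm [ 91.7 357.5  -6.9]
```

View pics/1.png

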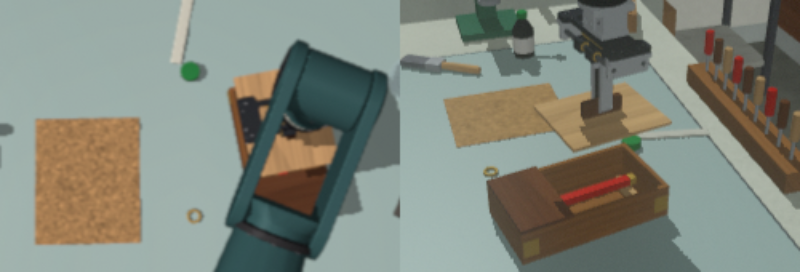

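The side view (right) shows the lid held level above the case and the red bar visible inside at about (597,190); the mat is clear.

```bash
python3 -m crank '[[1,[0,0,0],[0,0,5]],[1,[0,0,0],[0,0,5]],[1,[0.005,0.02,0],[0,0,0]],[1,[0.01,0.039,0],[0,0,0]],[1,[0.0115,0.045,0],[0,0,0]],[1,[0.0115,0.045,0],[0,0,0]],[1,[0.0115,0.045,0],[0,0,0]],[1,[0.0115,0.045,0],[0,0,0]]]'
python3 -m crank '[[1,[0.0115,0.045,0],[0,0,0]],[1,[0.0115,0.038,0],[0,0,0]],[1,[0.01,0.025,0],[0,0,0]],[1,[0,0.01,0.02],[0,0,0]],[1,[0,0,0.04],[0,0,0]],[1,[0,0,0.04],[0,0,0]],[1,[0,0,0.03],[0,0,0]],[1,[0,0,0],[0,0,0]]]'
python3 -m crank '[[1,[0,0,0],[0,0,0]],[1,[0,0,0],[0,0,0]]]'
python3 -c "from h import *
go(.463,.199,.0235,[np.pi,0,.024+np.pi])"
```

```text
time: 5.7
tool_pos: [0.4956, 0.0834, 0.1938]
ee_rot: [3.141, -0.003, -3.117]
wrist_force: [1.4, 0.7, -1.0]
width: 0.014
finger_force: 30.0
time: 6.5
tool_pos: [0.4563, 0.1974, 0.0589]
ee_rot: [-3.138, -0.014, -3.117]
wrist_force: [-1.1, -0.4, -1.2]
width: 0.0136
finger_force: 30.0
time: 6.7
tool_pos: [0.4634, 0.1988, 0.0675]
ee_rot: [3.14, 0.003, -3.119]
wrist_force: [0.5, 0.1, 0.1]
width: 0.0137
finger_force: 30.0
t 6.7 pos [0.4634 0.1988 0.0675] rpy [ 3.140e+00  3.000e-03 -3.119e+00] w 0.0137 F [0.5 0.1 0.1]
turn deg [ 0.07  0.19 -0.06] then shift mm [ 0.4  0.2 44. ]
```

```bash
python3 -m crank '[[1,[0,0,0.015],[0,0,0]],[1,[0,0,0.011],[0,0,0]],[1,[0,0,0.006],[0,0,0]],[1,[0,0,0.004],[0,0,0]],[1,[0,0,0.003],[0,0,0]],[1,[0,0,0.002],[0,0,0]],[1,[0,0,0.001],[0,0,0]],[1,[0,0,0],[0,0,0]]]'
python3 -m crank '[[1,[0,0,0],[0,0,0]],[1,[0,0,0],[0,0,0]]]'
```

```text
time: 7.5
tool_pos: [0.4624, 0.1982, 0.0235]
ee_rot: [3.141, 0.0, -3.119]
wrist_force: [0.0, 0.6, -1.2]
width: 0.0137
finger_force: 30.0
time: 7.7
tool_pos: [0.4625, 0.1982, 0.0237]
ee_rot: [3.141, 0.0, -3.119]
wrist_force: [0.2, -0.1, -1.4]
width: 0.0137
finger_force: 30.0
```

```bash
python3 -m crank '[[1,[0,0,0.001],[0,0,0]],[1,[0,0,0.0005],[0,0,0]],[1,[0,0,0],[0,0,0]],[1,[0,0,0],[0,0,0]]]'
```

```text
time: 8.1
tool_pos: [0.4625, 0.1982, 0.0224]
ee_rot: [3.141, 0.0, -3.119]
wrist_force: [0.2, 0.2, 2.2]
width: 0.0139
finger_force: 30.0
```

```bash
python3 -m crank '[[0,[0,0,0],[0,0,0]],[0,[0,0,0],[0,0,0]],[0,[0,0,0],[0,0,0]],[0,[0,0,0],[0,0,0]],[0,[0,0,-0.02],[0,0,0]],[0,[0,0,-0.04],[0,0,0]],[0,[0,0,-0.05],[0,0,0]],[0,[0,0,-0.05],[0,0,0]]]'
python3 -m crank '[[0,[0,0,-0.02],[0,0,0]],[0,[0,0,0],[0,0,0]]]'
python3 - <<'E'
from h import *
from bench import vision
s=vision.snapshot("top"); t=vision.snapshot("side"); np.savez("top2.npz",**s); np.savez("side2.npz",**t)
cv2.imwrite("pics/2.png",cv2.resize(np.hstack([s["color"][120:290,140:390],t["color"][120:290,140:390]])[:,:,::-1],(800,272)))
for n,S in(("top",s),("side",t)):
    h=cv2.cvtColor(S["color"],cv2.COLOR_RGB2HSV)
    m=((h[...,0]<6)|(h[...,0]>174))&(h[...,1]>170)&(h[...,2]>80); o=np.zeros_like(m)
    sl=np.s_[160:265,280:355] if n=="top" else np.s_[200:280,190:310]
    o[sl]=m[sl]; print(n,"red bar top z=.042",rect(S,o,.042))
    v,u=np.nonzero(o); print(u.min(),u.max(),v.min(),v.max())
go(.6,-.15,.2,[np.pi,0,.197+np.pi])
E
```

```text
time: 8.9
tool_pos: [0.4617, 0.198, 0.1831]
ee_rot: [-3.141, -0.001, -3.119]
wrist_force: [0.3, -0.7, -1.0]
width: 0.0746
finger_force: 0.0
time: 9.1
tool_pos: [0.4645, 0.1988, 0.2067]
ee_rot: [3.139, 0.009, -3.119]
wrist_force: [0.9, -0.2, -0.1]
width: 0.0902
finger_force: 0.0
top red bar top z=.042 (array([ 545.8, -156.9]), 0.192, array([140.8,  17.7]), np.int64(269))
306 319 182 228
side red bar top z=.042 (array([ 551.6, -161.5]), 0.218, array([124.6,  27.3]), np.int64(179))
243 283 230 247
t 9.2 pos [0.462  0.1981 0.2011] rpy [-3.141e+00 -1.000e-03 -3.119e+00] w 0.0939 F [-0.3 -0.5 -0.1]
turn deg [ -0.    -0.04 -10.01] then shift mm [ -67.2 -368.4    1.1]
```

View pics/2.png

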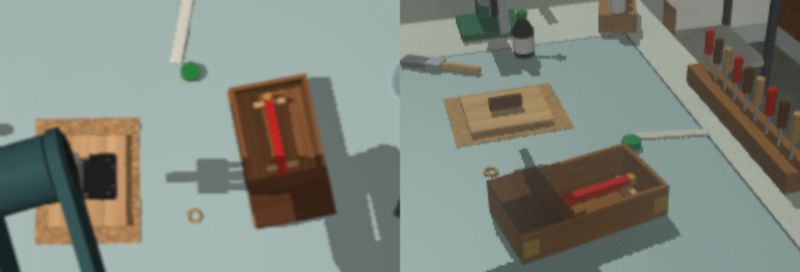

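The lid lies flat and right way up, centred on the mat (side crop about (508,105)); the bar sits undisturbed in the case, its red part running from the deck edge to about (622,180) with the brass tip beyond. I'll grip the bar at its middle (case x≈0, so no tipping moment).

```bash
python3 -m crank '[[0.5,[0,0,0],[0,0,-5]],[0.5,[0,0,0],[0,0,-5.1]],[0.5,[0,-0.02,0],[0,0,0]],[0.5,[0.001,-0.04,0],[0,0,0]],[0.5,[0.002,-0.048,0],[0,0,0]],[0.5,[0.002,-0.048,0],[0,0,0]],[0.5,[0.002,-0.048,0],[0,0,0]],[0.5,[0.002,-0.048,0],[0,0,0]]]'
python3 -m crank '[[0.5,[0.0005,-0.048,0],[0,0,0]],[0.5,[0,-0.04,0],[0,0,0]],[0.5,[0,-0.02,0],[0,0,0]],[0.5,[0,-0.0045,0],[0,0,0]],[0.5,[0,0,0],[0,0,0]],[0.5,[0,0,0],[0,0,0]]]'
python3 -c "from h import *
go(.523,-.1613,.017,[np.pi,0,.194+np.pi])"
```

```text
time: 10.0
tool_pos: [0.5017, -0.0521, 0.1984]
ee_rot: [3.139, -0.005, -2.943]
wrist_force: [0.2, 0.1, 0.2]
width: 0.0471
finger_force: 0.0
time: 10.6
tool_pos: [0.5243, -0.1597, 0.2007]
ee_rot: [3.14, -0.002, -2.942]
wrist_force: [-0.8, 0.0, -0.4]
width: 0.0472
finger_force: 0.0
t 10.6 pos [ 0.5243 -0.1597  0.2007] rpy [ 3.140e+00 -2.000e-03 -2.942e+00] w 0.0472 F [-0.8  0.  -0.4]
turn deg [ 0.12 -0.1   0.33] then shift mm [  1.6  -1.4 183.7]
```

```bash
python3 -m crank '[[0.5,[0.0015,-0.0015,0.02],[0,0,0]],[0.5,[0,0,0.035],[0,0,0]],[0.5,[0,0,0.04],[0,0,0]],[0.5,[0,0,0.035],[0,0,0]],[0.5,[0,0,0.02],[0,0,0]],[0.5,[0,0,0.01],[0,0,0]],[0.5,[0,0,0],[0,0,0]],[0.5,[0,0,0],[0,0,0]]]'
python3 - <<'E'
from h import *
from bench import vision
t=vision.snapshot("side")
cv2.imwrite("pics/3.png",cv2.resize(t["color"][180:290,170:330][:,:,::-1],(800,550)))
go(.523,-.1613,.017,[np.pi,0,.194+np.pi])
E
```

```text
time: 11.4
tool_pos: [0.5246, -0.1625, 0.0433]
ee_rot: [-3.14, 0.002, -2.942]
wrist_force: [0.6, -0.2, -0.6]
width: 0.0471
finger_force: 0.0
t 11.45 pos [ 0.525  -0.1628  0.0439] rpy [-3.140e+00  3.000e-03 -2.942e+00] w 0.0469 F [ 0.4 -0.3  0.1]
turn deg [-0.1   0.17  0.3 ] then shift mm [ 1.7  1.9 26.9]
```

View pics/3.png

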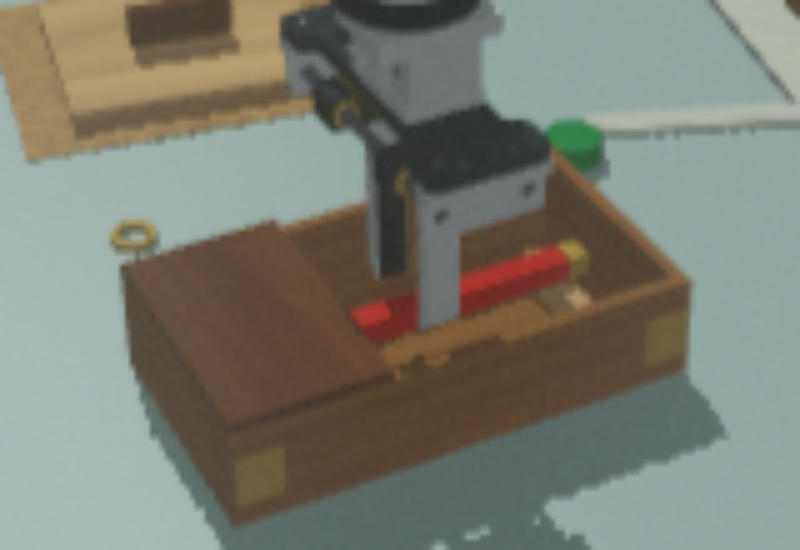

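The view shows the fingers straddling the bar at about (410,300), clear of the deck edge, with the bar's brass tip at (575,255). Descending and closing.

```bash
python3 -m crank '[[0.5,[0.0015,0.001,0.01],[0,0,0]],[0.5,[0,0,0.01],[0,0,0]],[0.5,[0,0,0.006],[0,0,0]],[0.5,[0,0,0],[0,0,0]],[1,[0,0,0],[0,0,0]],[1,[0,0,0],[0,0,0]],[1,[0,0,0],[0,0,0]],[1,[0,0,0],[0,0,0]]]'
python3 -m crank '[[1,[0,0,0],[0,0,0]],[1,[0,0,0],[0,0,0]],[1,[0,0,0],[0,0,0]]]'
python3 -c "from h import *
go(.523,-.1613,.017)"
```

```text
time: 12.25
tool_pos: [0.5223, -0.1622, 0.0163]
ee_rot: [-3.141, 0.001, -2.943]
wrist_force: [0.1, 0.7, -0.8]
width: 0.0187
finger_force: 0.0
time: 12.55
tool_pos: [0.5223, -0.1623, 0.0163]
ee_rot: [-3.141, 0.001, -2.943]
wrist_force: [-0.2, 0.5, 1.5]
width: 0.0156
finger_force: 30.0
t 12.55 pos [ 0.5223 -0.1623  0.0163] rpy [-3.141e+00  1.000e-03 -2.943e+00] w 0.0156 F [-0.2  0.5  1.5]
turn deg [0. 0. 0.] then shift mm [-0.8  0.8 -0.7]
```

```bash
python3 -m crank '[[1,[0,0,-0.002],[0,0,0]],[1,[0,0,-0.003],[0,0,0]],[1,[-0.0007,0,-0.0027],[0,-2.7,0]],[1,[-0.0007,0,-0.0027],[0,-2.7,0]],[1,[-0.0007,0,-0.0027],[0,-2.7,0]],[1,[-0.0007,0,-0.0027],[0,-2.7,0]],[1,[-0.0007,0,-0.0027],[0,-2.7,0]],[1,[-0.0007,0,-0.0027],[0,-2.5,0]]]'
python3 -m crank '[[1,[0,0,0],[0,0,0]],[1,[0,0,0],[0,0,0]]]'
python3 - <<'E'
from h import *
from bench import vision
t=vision.snapshot("side")
cv2.imwrite("pics/4.png",cv2.resize(t["color"][180:290,170:330][:,:,::-1],(800,550)))
go(.523,-.1613,.04)
E
```

```text
time: 13.35
tool_pos: [0.5239, -0.1615, 0.0376]
ee_rot: [3.141, 0.281, -2.943]
wrist_force: [0.1, 0.1, -0.7]
width: 0.0157
finger_force: 30.0
time: 13.55
tool_pos: [0.524, -0.1617, 0.0375]
ee_rot: [3.141, 0.278, -2.943]
wrist_force: [0.1, 0.9, -1.4]
width: 0.0155
finger_force: 30.0
t 13.6 pos [ 0.5243 -0.1617  0.0376] rpy [-3.142  0.279 -2.943] w 0.0155 F [ 0.2  0.1 -0.8]
turn deg [0. 0. 0.] then shift mm [ 0.5  0.7 -2.7]
```

View pics/4.png

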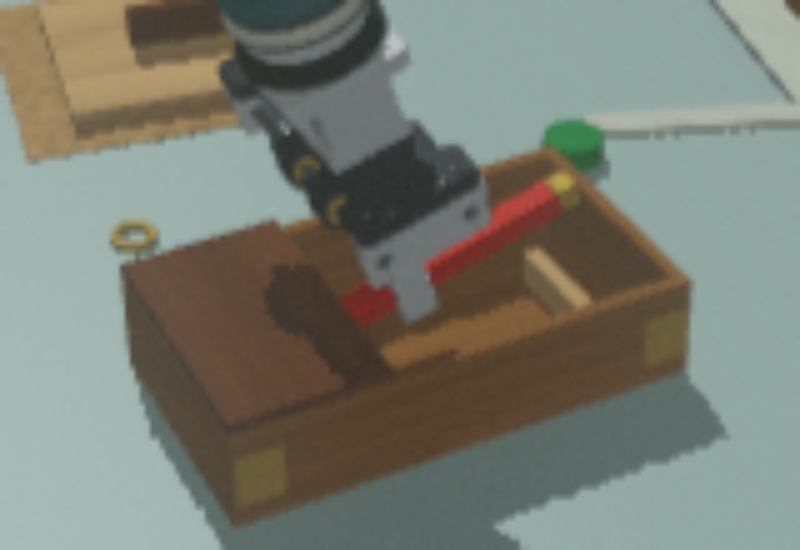

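```bash
python3 -m crank '[[1,[-0.006,0,0],[0,0,0]],[1,[-0.012,0,0],[0,0,0]],[1,[-0.015,0,0],[0,0,0]],[1,[-0.016,0,0],[0,0,0]],[1,[-0.016,0,0],[0,0,0]],[1,[-0.016,0,0],[0,0,0]],[1,[-0.012,0,0],[0,0,0]],[1,[-0.005,0,0],[0,0,0]]]'
python3 -m crank '[[1,[0,0,0],[0,0,0]],[1,[0,0,0],[0,0,0]]]'
python3 - <<'E'
from h import *
from bench import vision
t=vision.snapshot("side")
cv2.imwrite("pics/5.png",cv2.resize(t["color"][160:290,170:350][:,:,::-1],(800,578)))
go(.62,-.142,.16)
E
```

```text
time: 14.4
tool_pos: [0.6185, -0.1426, 0.0651]
ee_rot: [-3.141, 0.28, -2.942]
wrist_force: [0.8, -0.3, -0.9]
width: 0.016
finger_force: 30.0
time: 14.6
tool_pos: [0.6162, -0.143, 0.064]
ee_rot: [3.141, 0.278, -2.943]
wrist_force: [-0.1, 0.1, -1.6]
width: 0.016
finger_force: 30.0
t 14.65 pos [ 0.616 -0.143  0.064] rpy [ 3.141  0.278 -2.943] w 0.016 F [-0.3  0.  -1.7]
turn deg [0. 0. 0.] then shift mm [-30.3   0.3 -91.2]
```

View pics/5.png

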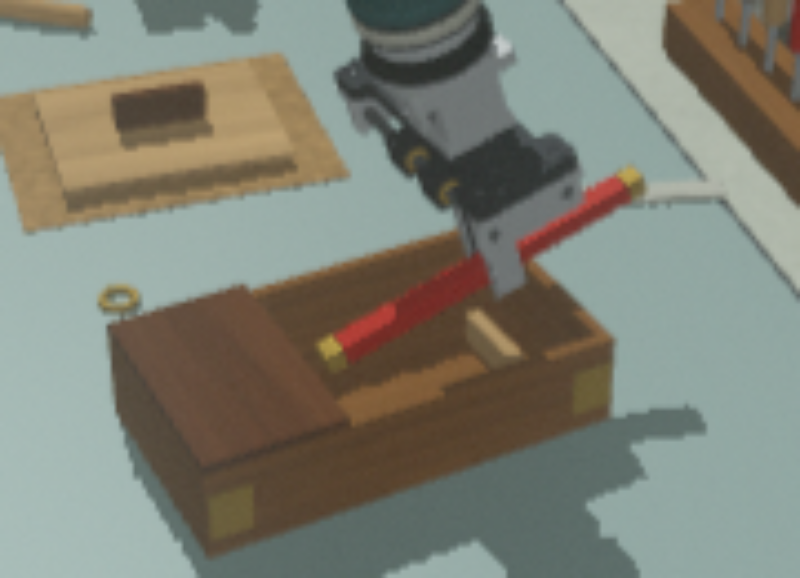

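The near brass end is out from under the deck at (332,352) and free of everything. Lift straight up, then level.

```bash
python3 -m crank '[[1,[-0.003,0,-0.008],[0,0,0]],[1,[-0.004,0,-0.014],[0,0,0]],[1,[-0.005,0,-0.017],[0,0,0]],[1,[-0.005,0,-0.017],[0,0,0]],[1,[-0.005,0,-0.016],[0,0,0]],[1,[-0.004,0,-0.012],[0,0,0]],[1,[-0.003,0,-0.007],[0,0,0]],[1,[0,0,0],[0,0,0]]]'
python3 -m crank '[[1,[0,0,0],[0,2.7,0]],[1,[0,0,0],[0,2.7,0]],[1,[0,0,0],[0,2.7,0]],[1,[0,0,0],[0,2.7,0]],[1,[0,0,0],[0,2.7,0]],[1,[0,0,0],[0,2.5,0]],[1,[0,0,0],[0,0,0]],[1,[0,0,0],[0,0,0]]]'
python3 -c "from h import *
go(.555,-.155,.158,[np.pi,0,.197+np.pi])"
```

```text
time: 15.45
tool_pos: [0.6202, -0.1429, 0.1622]
ee_rot: [-3.14, 0.282, -2.943]
wrist_force: [0.7, 0.3, -0.8]
width: 0.0154
finger_force: 30.0
time: 16.25
tool_pos: [0.6191, -0.1423, 0.1588]
ee_rot: [3.141, -0.001, -2.943]
wrist_force: [0.2, -0.1, -1.1]
width: 0.0158
finger_force: 30.0
t 16.25 pos [ 0.6191 -0.1423  0.1588] rpy [ 3.141e+00 -1.000e-03 -2.943e+00] w 0.0158 F [ 0.2 -0.1 -1.1]
turn deg [ 0.06 -0.06  0.1 ] then shift mm [65.4  0.1  0.8]
```

```bash
python3 -m crank '[[1,[0.006,0,0],[0,0,0]],[1,[0.012,0,0],[0,0,0]],[1,[0.014,0,0],[0,0,0]],[1,[0.014,0,0],[0,0,0]],[1,[0.012,0,0],[0,0,0]],[1,[0.007,0,0],[0,0,0]],[1,[0,0,0],[0,0,0]],[1,[0,0,0],[0,0,0]]]'
python3 - <<'E'
from h import *
from bench import vision
s=vision.snapshot("top");t=vision.snapshot("side")
cv2.imwrite("pics/6.png",cv2.resize(np.hstack([s["color"][120:290,140:390],t["color"][120:290,140:390]])[:,:,::-1],(800,272)))
h=cv2.cvtColor(t["color"],cv2.COLOR_RGB2HSV); P=cloud(t)
m=((h[...,0]<6)|(h[...,0]>174))&(h[...,1]>150)&(h[...,2]>80); m[:150]=0;m[:,:180]=0;m[270:]=0;m[:,320:]=0
p=P[m]; p=p[p[:,2]>.12]; i=p[:,0].argsort(); print(len(p),p[i[:5]].mean(0).round(3),p[i[-5:]].mean(0).round(3))
go(.555,-.155,.158)
E
```

```text
time: 17.05
tool_pos: [0.5557, -0.1555, 0.1602]
ee_rot: [-3.141, 0.001, -2.943]
wrist_force: [0.1, 0.0, 0.1]
width: 0.0158
finger_force: 30.0
316 [ 0.448 -0.179  0.184] [ 0.643 -0.141  0.185]
t 17.15 pos [ 0.556  -0.1553  0.16  ] rpy [ 3.142  0.    -2.943] w 0.0159 F [-0.5 -0.2 -0.7]
turn deg [0. 0. 0.] then shift mm [0.9 0.5 2. ]
```

View pics/6.png

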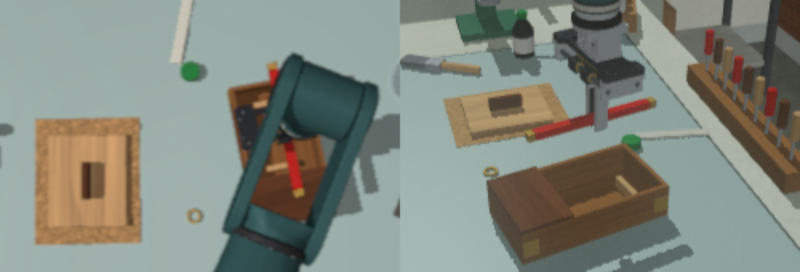

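The picture shows the bar level over the case: its ends are at side-crop (530,135) and (652,102). The red top measures 184–185 mm at both ends, so the underside is about 10 cm above the case. The lid is central on the mat and the bystanders have not moved. Handing in.

```bash
python3 -c "from bench import robot; print(robot.close_job())"
```

```text
the job is handed in; nothing more can be done
None
```

I handed the job in at about 17 s: the lid lies flat and centred on the cork mat, and the bar is out, gripped level about 10 cm above the case and touching nothing else; the judge's result was not shown to me.

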